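# Close the lunchbox vents, coldest food first

### The arm

A 6-joint arm with a two-finger parallel gripper is mounted at the origin on the work surface. World frame = base frame: x ahead of the robot, y to its left, z up, the work surface at z = 0. Lengths are in mm, angles in rad, forces in N, time in s.
With the tool pointing down it reaches from about 350 to 875 mm from the base axis. Payload 4.2 kg.
Tool frame: the origin (TCP) lies midway between the tips of the shut fingers; the grasp point (between the pads) lies 19 mm behind it; y points along the fingers, x is the direction in which the jaws open and shut, and the axes are right-handed (so a half turn about y gives the same grasp; the last joint's range is limited). The gripper opens to 85 mm and grips with 20 to 120 N. Pads are 22 mm wide; open, the fingers measure 114 mm over their backs; the gripper's body (76 mm by 85 mm) begins 54 mm behind the grasp point. The pads swing forward as they close: fully open they stand 13 mm farther back than shut.
Start: joints at [1.491, 0.385, 0.008, 0, -1.194, -0.259], TCP at [207.689, 589.461, 231.312] pointing down, gripper open.
Joint ranges: [-3.14, 3.14], [-1.21, 2.06], [-1.07, 1.41], [-3.16, 2.05], [-2.99, -0.16], [-3.1, 3.1]. Speed limits (rad/s): [2.79, 2.79, 3.14, 3.14, 3.14, 3.14].

### API

Orientations are given as a unit quaternion [x, y, z, w].
In Python, from bench import read_state, get_image, job_done gives the robot as it stands.
- The arm moves only by the tool play_rows, never from a script. Its argument "series" is a list of rows, each a list of 7 numbers: the shift along the tool's x, y, z in m, then the turn, a rotation vector about the tool's x, y, z in rad, then the finger opening in m, from 0 to 0.0854. In form: [[x, y, z, wx, wy, wz, claw], ...]. A call has 1 to 10 rows; each row shifts and turns the pose as measured when the row begins, along the tool's axes as they then stand; what a row does not reach is not made up. A row lasts 1/10 s, in which the tool goes at most 50 mm and 8.59 degrees, less where a joint would pass 70% of its speed; a pose out of reach is approached as far as the arm can. A call with a gripper value outside its range is refused whole. The fingers move at their own pace and stop on an object; the grip force is fixed at half the most. Time passes only in rows, so rows that do not move let the fingers close. It gives the time, the measured TCP pose, the force and the opening at its end, in the units of the state.
- read_state(): the state, without advancing time (a new reading comes with each control period).
- get_image(name): name is "side" or "top"; returns a dict with "color" (420x560x3 uint8, red, green, blue), "intrinsics" (3x3 intrinsics, pixels), "D" ([k1, k2, p1, p2, k3] as OpenCV has them; the pictures are not rectified), "origin" and "orientation" of the camera in the world. Camera axes: x right, y down, z forward; pixel columns grow to the right and rows downward; lengths in mm; the calibration is good to about 2 mm. A picture is of the moment at which its call begins. There is no depth.
- job_done(): hands the job in, once; it reports no verdict.
The state is a dict: "clock": time; "joints": joint angles; "joint_vel": joint speeds; "joint_efforts": joint torques, N m; "position": TCP position; "ee_rot": TCP orientation; "contact_force": force on the tool from outside, world axes, zero at the start; "wrist_torque": the same for the moment, N m; "gripper_width": finger opening in mm.
Only numpy, scipy, OpenCV 4.12 (cv2) and the standard library are available. Lean on these libraries where they do the work, as an engineer would, in place of code of your own. Each camera call takes 0.05 s, during which the arm holds its last target. There are 200 camera calls.

### The job

Close the raised vent plugs on the lids of the three green lunchbox stacks by pressing each one gently all the way down with the fingertips: first the blue plug (cold salad), then the white one (rice), and last the red one (hot curry), so that the hottest food steams off longest. Do not lift, tip or push the stacks along, leave everything else on the counter alone, and finish with the hand clear.

Things in the scene. Friction and masses are not known exactly. Their poses are not given: they have to be found in the camera images.
- blue_stack: loose stack of green plastic lunchbox (one tier, clipped into one rigid piece and snapped shut, 118 x 93 mm, lid surface 54 mm above its underside) whose lid carries the blue vent plug; origin at the centre of its underside, z up, x along its long side. Stands free on the counter: not to be lifted, tipped or pushed along
- blue_plug_top (a point): centre of the top face of the blue vent plug, a round upright blue push-in plug 32 mm across that slides straight down into the lid, on the lid's long centre line, 25 mm from the lid's centre towards the stack's +x. This point moves with the plug: fully raised it is 14 mm above the lid surface, fully closed 5 mm above it. A black rubber grommet 43 mm across and 2 mm high surrounds it
- blue_plug (a joint): how far the blue vent plug is pushed in, m: 0 fully raised (open), 0.009 fully in (closed). Once in, the springy rubber grommet gives a little when pressed on with over 5 N (about 2 N more per mm) and comes back. It slides with about 3 N of friction and stays where it is left; it starts between 0 and 0.002
- white_stack: loose stack of green plastic lunchbox (two tiers, clipped into one rigid piece and snapped shut, 118 x 93 mm, lid surface 100 mm above its underside) whose lid carries the white vent plug; origin at the centre of its underside, z up, x along its long side. Stands free on the counter: not to be lifted, tipped or pushed along
- white_plug_top (a point): centre of the top face of the white vent plug, a round upright white push-in plug 32 mm across that slides straight down into the lid, on the lid's long centre line, 25 mm from the lid's centre towards the stack's +x. This point moves with the plug: fully raised it is 14 mm above the lid surface, fully closed 5 mm above it. A black rubber grommet 43 mm across and 2 mm high surrounds it
- white_plug (a joint): how far the white vent plug is pushed in, m: 0 fully raised (open), 0.009 fully in (closed). Once in, the springy rubber grommet gives a little when pressed on with over 5 N (about 2 N more per mm) and comes back. It slides with about 3 N of friction and stays where it is left; it starts between 0 and 0.002
- red_stack: loose stack of green plastic lunchbox (three tiers, clipped into one rigid piece and snapped shut, 118 x 93 mm, lid surface 146 mm above its underside) whose lid carries the red vent plug; origin at the centre of its underside, z up, x along its long side. Stands free on the counter: not to be lifted, tipped or pushed along
- red_plug_top (a point): centre of the top face of the red vent plug, a round upright red push-in plug 32 mm across that slides straight down into the lid, on the lid's long centre line, 25 mm from the lid's centre towards the stack's +x. This point moves with the plug: fully raised it is 14 mm above the lid surface, fully closed 5 mm above it. A black rubber grommet 43 mm across and 2 mm high surrounds it
- red_plug (a joint): how far the red vent plug is pushed in, m: 0 fully raised (open), 0.009 fully in (closed). Once in, the springy rubber grommet gives a little when pressed on with over 5 N (about 2 N more per mm) and comes back. It slides with about 3 N of friction and stays where it is left; it starts between 0 and 0.002
- fork: bystander: steel table fork, 190 mm long, 22 mm wide, 4 mm thick, lying flat on the near side; origin near its middle, on the counter, tines towards its +x
- spoon: bystander: wooden spoon, 220 mm long, lying flat on the near side; origin on the counter, handle towards its -x
- bowl: bystander: small white ceramic bowl with a blue rim, 110 mm across, 49 mm high; origin at the centre of its underside
- bottle: bystander: closed steel sipper bottle, 70 mm across, 203 mm high, upright; origin at the centre of its underside
- jar: bystander: amber glass jar with an orange cap, 56 mm across, 85 mm high; origin at the centre of its underside
- cup: bystander: terracotta-coloured cup without handle, 72 mm across, 85 mm high; origin at the centre of its underside
There are look-alikes about, which are no part of the job. Leave any pink look-alike of the blue_stack alone.

How it is judged (in metres and radians):
On the way, in this order (a step that is already met when the one before it is completed fails the run):
1. the blue plug is pressed in while the white and red ones are still raised (value of joint blue_plug above 0.0065 m and value of joint each of white_plug, red_plug below 0.004 m), for 0.1 s.
2. the white plug is pressed in while the red one is still raised (value of joint each of blue_plug, white_plug above 0.0065 m and value of joint red_plug below 0.004 m), for 0.1 s.
3. the red plug is pressed in (value of joint each of blue_plug, white_plug, red_plug above 0.0065 m), for 0.1 s.
At the end, for the whole second after the job is handed in: all three plugs are pushed in by more than 6.5 of their 9 mm, and the three stacks stand upright on the counter, at rest, within 30 mm of where they were (all of step 3 and angle between each of blue_stack, white_stack, red_stack's own z axis and vertical below 0.05 rad and height (world z) of each of blue_stack, white_stack, red_stack below 0.005 m and distance of each of blue_stack, white_stack, red_stack from where it was at the start of the episode below 0.03 m and linear speed of each of blue_stack, white_stack, red_stack below 0.02 m/s); the robot touches nothing.
It fails at once if a lunchbox stack is lifted, tipped or pushed more than 30 mm from its place (height (world z) of any of blue_stack, white_stack, red_stack above 0.015 m or angle between any of blue_stack, white_stack, red_stack's own z axis and vertical above 0.2 rad or distance of any of blue_stack, white_stack, red_stack from where it was at the start of the episode above 0.03 m).
It fails at once if a stack or its plug is pressed harder than 25 N (contact force between any of the fingers, the arm and blue_stack above 25 N or contact force between any of the fingers, the arm and white_stack above 25 N or contact force between any of the fingers, the arm and red_stack above 25 N).
It fails at once if the fork, spoon, bowl, bottle, jar or cup is moved more than 30 mm (distance of any of fork, spoon, bowl, bottle, jar, cup from where it was at the start of the episode above 0.03 m).
It also fails if it takes over 58 s, if anything falls off the work surface, if the arm or the gripper's body presses on something with over 40 N, if the wrist force passes 120 N, or if a joint passes its speed limit or range.

## Working session

There is one attempt and no reset: what is moved stays moved. The work goes in short steps, Python scripts to look and compute and a tool call to move; the robot and the scene stay as the last step left them, time stands still between calls to the robot, and variables do not carry over. Pictures are saved under pics/ and viewed, about 8 in all and at most 12, crops included, and the job is handed in when it is done.

Besides the shell and the picture viewer there is one more tool, called after "Emit:" as name(argument=value, ...), one argument or row to a line, values as JSON. play_rows: Moves the arm, as the interface text tells. Its arguments: {"type":"object","properties":{"series":{"type":"array","items":{"type":"array","items":{"type":"number"}}}},"required":["series"]}

```bash
mkdir -p pics; cat > h.py <<'E'
import numpy as np, cv2
from scipy.spatial.transform import Rotation as R
from bench import read_state, get_image, job_done
def cam(n):
    d=get_image(n); return d
def ray(d,u,v):
    p=cv2.undistortPoints(np.array([[[u,v]]],float),np.array(d["intrinsics"],float),np.array(d["D"],float))[0,0]
    o=np.array(d["orientation"],float)
    M=R.from_quat(o).as_matrix() if o.size==4 else o
    return np.array(d["origin"],float), M@np.array([p[0],p[1],1])
def at_z(d,u,v,z):
    o,r=ray(d,u,v); return o+r*(z-o[2])/r[2]
def proj(d,P):
    o=np.array(d["orientation"],float); M=R.from_quat(o).as_matrix() if o.size==4 else o
    q=(np.atleast_2d(P)-np.array(d["origin"]))@M
    return cv2.projectPoints(q,np.zeros(3),np.zeros(3),np.array(d["intrinsics"],float),np.array(d["D"],float))[0][:,0]
E
python3 - <<'E'
from h import *
import pickle
for n in("top","side"):
    d=cam(n); cv2.imwrite(f"pics/{n}0.png",cv2.resize(d["color"][:,:,::-1],(784,588),interpolation=cv2.INTER_CUBIC)); pickle.dump(d,open(n+"0.pkl","wb"))
    print(n,d["origin"],d["orientation"])
print(read_state())
E
```

```text
top [ 194.12804863  -19.72330416 1350.14136355] [ 0.70601842 -0.69996395  0.0758823  -0.07635665]
side [  44.10481891 -665.95258823  862.6088795 ] [ 0.87985127 -0.24780762  0.11851843 -0.38782279]
{'clock': 0.1, 'joints': array([ 1.49059872e+00,  3.85458938e-01,  6.78162648e-03, -4.41937844e-04,
       -1.19399778e+00, -2.58584776e-01]), 'joint_vel': array([ 0.00210209, -0.00403145,  0.00194523,  0.00254534,  0.00114721,
        0.000314  ]), 'joint_efforts': array([ 4.39651203e-04, -3.93318272e+01,  1.88931137e+01,  4.19798210e+00,
       -2.58772554e-03,  3.29116041e-06]), 'position': array([207.52988962, 588.99306559, 230.34994013]), 'ee_rot': array([ 0.40904284, -0.57675144,  0.57758448, -0.407968  ]), 'contact_force': array([ 0.80441022, -0.6163876 ,  0.2933656 ]), 'wrist_torque': array([ 0.05662925,  0.01622787, -0.02256589]), 'gripper_width': 85.44473552973142}
```

View pics/top0.png

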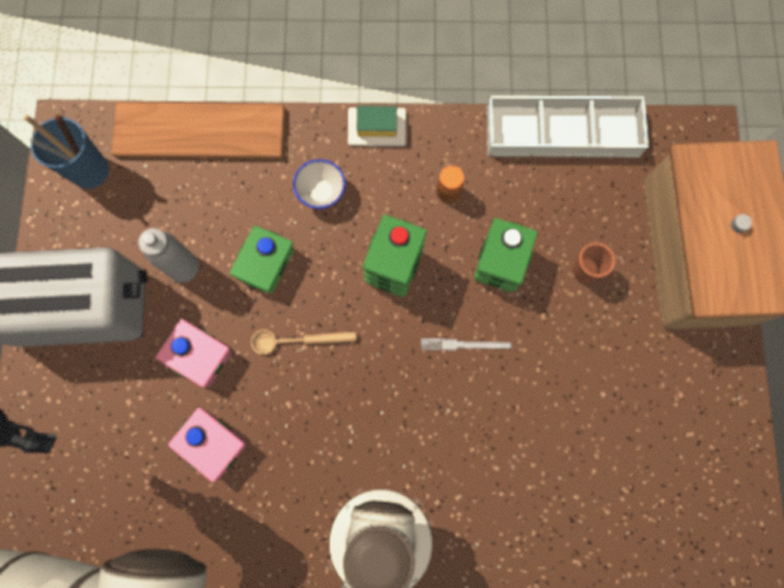

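View pics/side0.png

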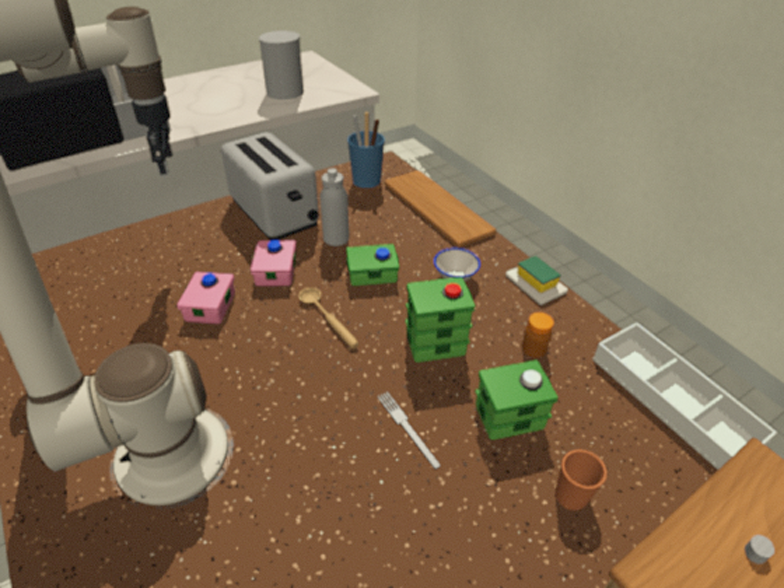

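The top view shows the green stacks with the blue plug at about (265,246), red (400,236) and white (512,238). The side view shows them at (383,255), (453,291) and (531,379). The pink boxes with blue plugs are look-alikes. I'll refine these centroids and triangulate.

```bash
cat > m.py <<'E'
from h import *
import pickle
T=pickle.load(open("top0.pkl","rb"));S=pickle.load(open("side0.pkl","rb"))
px={"blue":((265,246),(383,255)),"white":((512,238),(531,379)),"red":((400,236),(453,291))}
zl={"blue":54,"white":100,"red":146}
def cen(d,p,c):
    h=cv2.cvtColor(d["color"],cv2.COLOR_RGB2HSV).astype(int); H,Sa,V=h[...,0],h[...,1],h[...,2]
    m={"blue":(H>100)&(H<130)&(Sa>120),"red":((H<8)|(H>172))&(Sa>130),"white":(Sa<70)&(V>110)}[c]
    w=np.zeros_like(m);x,y=[int(a/1.4) for a in p];w[y-12:y+13,x-12:x+13]=1
    ys,xs=np.nonzero(m&w);return xs.mean(),ys.mean(),len(xs),np.ptp(xs)+1,np.ptp(ys)+1
for c,(a,b) in px.items():
    ca,cb=cen(T,a,c),cen(S,b,c)
    o1,r1=ray(T,*ca[:2]);o2,r2=ray(S,*cb[:2])
    s=np.linalg.lstsq(np.c_[r1,-r2],o2-o1,rcond=None)[0]
    P,Q=o1+s[0]*r1,o2+s[1]*r2
    z=zl[c]+11
    print(c,np.round(ca,1),np.round(cb,1),"tri",np.round((P+Q)/2,1),"gap",np.round(np.linalg.norm(P-Q),1),"top@z",at_z(T,*ca[:2],z).round(1),"side@z",at_z(S,*cb[:2],z).round(1))
    # stack yaw: green lid mask in top
    h=cv2.cvtColor(T["color"],cv2.COLOR_RGB2HSV);g=((h[...,0]>45)&(h[...,0]<75)&(h[...,1]>120)&(h[...,2]>90)).astype(np.uint8)
    n,l,st,ce=cv2.connectedComponentsWithStats(g); x,y=[int(v/1.4) for v in a]
    k=min(range(1,n),key=lambda i:np.hypot(*(ce[i]-(x,y))) if st[i][4]>200 else 1e9)
    cc=at_z(T,*ce[k],zl[c]);print("  lid centre~",cc.round(0))
s=read_state();print(R.from_quat(s["ee_rot"]).as_matrix().round(3))
E
python3 m.py
```

```text
blue [189.3 175.1 104.   12.   11. ] [272.9 180.8  65.    9.    9. ] tri [589.8 246.7  59.9] gap 1.3 top@z [588.8 245.5  65. ] side@z [585.6 241.   65. ]
  lid centre~ [578. -20.  54.]
white [365.5 169.  142.   14.   13. ] [379.2 269.8 147.   15.   13. ] tri [ 597.6 -258.1  107.5] gap 0.7 top@z [ 596.8 -257.6  111. ] side@z [ 594.6 -259.9  111. ]
  lid centre~ [ 563. -246.  100.]
red [284.9 168.  128.   13.   13. ] [323.1 207.5  93.   12.   10. ] tri [584.7 -31.  150.2] gap 0.6 top@z [582.8 -31.1 157. ] side@z [579.2 -37.  157. ]
  lid centre~ [551. -20. 146.]
[[-0.332 -0.001  0.943]
 [-0.943 -0.002 -0.332]
 [ 0.002 -1.     0.   ]]
```

The measurements agree within 1 cm. Tool y points down, tool x is world (-0.332,-0.943) and tool z is world (0.943,-0.332). I'll close the fingers, rise slightly and head towards the blue plug.

Emit:
play_rows(
  series=[
    [0,-0.015,0,0,0,0,0],
    [0,-0.015,0,0,0,0,0],
    [0.017,0,0.041,0,0,0,0],
    [0.017,0,0.041,0,0,0,0],
    [0.017,0,0.041,0,0,0,0],
    [0.017,0,0.041,0,0,0,0],
    [0.017,0,0.041,0,0,0,0],
    [0.017,0,0.041,0,0,0,0],
    [0.017,0,0.041,0,0,0,0],
    [0.017,0,0.041,0,0,0,0],
  ],
)

```text
clock: 1.1
position: [475.8, 345.9, 256.2]
ee_rot: [0.416, -0.573, 0.577, -0.408]
contact_force: [0.5, 0.6, 0.1]
gripper_width: 0.0
```

```bash
cat > d.py <<'E'
from h import *
import sys
t=np.array([float(a) for a in sys.argv[1:4]]);s=read_state();M=R.from_quat(s["ee_rot"]).as_matrix()
down=np.array([0,0,-1.]);tilt=np.cross(M[:,1],down)
print("t",s["clock"],"pos",s["position"].round(1),"F",s["contact_force"].round(2),"w",s["gripper_width"])
print("tool shift mm",(M.T@(t-s["position"])).round(1),"tilt rotvec tool",(M.T@tilt).round(4),"j",s["joints"].round(2))
E
python3 d.py 589 245 100
python3 -c "
from h import *;import pickle
T=pickle.load(open('top0.pkl','rb'));print(at_z(T,185/1.4,272/1.4,0),at_z(T,153/1.4,238/1.4,203))"
```

```text
t 1.1 pos [475.8 345.9 256.2] F [0.47 0.63 0.09] w 0.027199725519051813
tool shift mm [ 57.  156.7 139.9] tilt rotvec tool [ 0.0015 -0.      0.0125] j [ 0.91  0.31 -0.04  0.   -1.23  0.34]
[546.74042491 428.17897161   0.        ] [558.22103992 424.85917825 203.        ]
```

Emit:
play_rows(
  series=[
    [0.014,0,0.035,0,0,0.012,0],
    [0.014,0,0.035,0,0,0,0],
    [0.014,0,0.035,0,0,0,0],
    [0.014,0,0.035,0,0,0,0],
    [0,0.04,0,0,0,0,0],
    [0,0.04,0,0,0,0,0],
    [0,0.04,0,0,0,0,0],
    [0,0.02,0,0,0,0,0],
    [0,0,0,0,0,0,0],
  ],
)

```text
clock: 2.0
position: [597.5, 235.2, 107.6]
ee_rot: [-0.41, 0.578, -0.577, 0.406]
contact_force: [-0.0, 0.7, 0.2]
gripper_width: 0.0
```

```bash
python3 d.py 589 245 80; python3 - <<'E'
from h import *
a=[]
for n,(u,v) in(("top",(189,165)),("side",(273,175))):
    d=cam(n); c=d["color"][v-50:v+50,u-50:u+50,::-1]; a.append(cv2.resize(c,(390,390),interpolation=cv2.INTER_CUBIC))
cv2.imwrite("pics/b1.png",np.hstack(a))
E
```

```text
t 2.0 pos [597.5 235.2 107.6] F [-0.04  0.66  0.17] w 0.03559187065879633
tool shift mm [ -6.5  27.7 -11.2] tilt rotvec tool [0.0042 0.     0.0039] j [ 0.63  0.52 -0.1  -0.   -0.96  0.61]
```

View pics/b1.png

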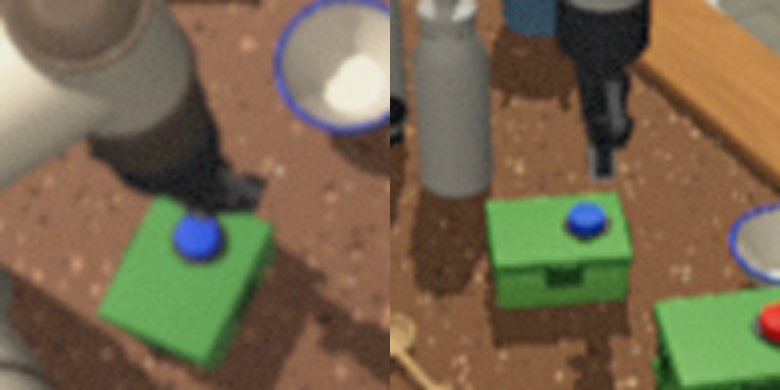

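```bash
python3 - <<'E'
from h import *;import pickle
T=pickle.load(open('top0.pkl','rb'));S=pickle.load(open('side0.pkl','rb'));p=np.array([597.5,235.2,107.6])
for d,u,v,n in((T,139,115,0),(S,223,125,390)):
  for P in (p,[589,245,66]): print((proj(d,P)[0]-(u,v))*3.9+(n,0))
E
```

```text
[199.80927195 205.44605843]
[196.6413852  233.69971589]
[600.40211442 176.07332186]
[585.64455218 212.96589009]
```

The side view shows the tip at (602,178), and the reported TCP projects there. The plug is at (586,218) in the side crop and (198,238) in the top crop, so it lies near (587,244). I'll centre over it and come down close.

Emit:
play_rows(
  series=[
    [-0.006,0,-0.013,0.004,0,0.004,0],
    [0,0.015,0,0,0,0,0],
    [0,0.008,0,0,0,0,0],
    [0,0,0,0,0,0,0],
  ],
)

```text
clock: 2.5
position: [591.1, 251.0, 95.2]
ee_rot: [0.402, -0.576, 0.577, -0.416]
contact_force: [0.1, 0.8, 0.4]
gripper_width: 0.3
```

```bash
python3 d.py 587 244 58
```

```text
t 2.5 pos [591.1 251.   95.2] F [0.12 0.76 0.39] w 0.29939132652392453
tool shift mm [ 8.6 37.  -2.1] tilt rotvec tool [-0.013   0.     -0.0161] j [ 0.65  0.52 -0.14  0.   -0.89  0.58]
```

Emit:
play_rows(
  series=[
    [0,0,0,0,0,0,0],
  ],
)

```text
clock: 2.6
position: [591.4, 251.7, 96.5]
ee_rot: [0.401, -0.576, 0.577, -0.417]
contact_force: [0.2, -0.3, -0.5]
gripper_width: 0.0
```

Emit:
play_rows(
  series=[
    [0,0,0,0,0,0,0],
  ],
)

```text
clock: 2.7
position: [591.7, 252.1, 97.5]
ee_rot: [0.401, -0.576, 0.577, -0.418]
contact_force: [-0.2, -0.5, -0.4]
gripper_width: -0.0
```

```bash
python3 d.py 587 244 58
```

```text
t 2.7 pos [591.7 252.1  97.5] F [-0.22 -0.5  -0.39] w -0.021253011762786565
tool shift mm [10.  39.3 -2.3] tilt rotvec tool [-0.0153 -0.     -0.0188] j [ 0.66  0.52 -0.13  0.   -0.89  0.58]
```

Emit:
play_rows(
  series=[
    [0.01,0.008,-0.002,-0.015,0,-0.019,0],
    [0,0.008,0,0,0,0,0],
  ],
)

```text
clock: 2.9
position: [587.4, 243.6, 82.8]
ee_rot: [0.408, -0.576, 0.577, -0.41]
contact_force: [-0.5, -0.5, 0.5]
gripper_width: -0.1
```

```bash
python3 d.py 587 244 58
```

```text
t 2.9 pos [587.4 243.6  82.8] F [-0.49 -0.47  0.54] w -0.13399524499154572
tool shift mm [-0.2 24.8 -0.5] tilt rotvec tool [-0.002  0.    -0.002] j [ 0.65  0.53 -0.15  0.   -0.88  0.59]
```

Centred well. The plug top is at about z 66–68, so I'll press down in small steps.

Emit:
play_rows(
  series=[
    [0,0.006,0,-0.002,0,-0.002,0],
    [0,0.004,0,0,0,0,0],
  ],
)

```text
clock: 3.1
position: [587.0, 242.8, 70.9]
ee_rot: [-0.41, 0.577, -0.577, 0.408]
contact_force: [-0.2, -0.7, -0.0]
gripper_width: -0.3
```

Emit:
play_rows(
  series=[
    [0,0.003,0,0,0,0,0],
    [0,0.003,0,0,0,0,0],
  ],
)

```text
clock: 3.3
position: [586.8, 242.6, 63.8]
ee_rot: [-0.41, 0.577, -0.577, 0.408]
contact_force: [-1.3, 0.0, 3.3]
gripper_width: 0.0
```

```bash
python3 d.py 587 244 58
```

```text
t 3.3 pos [586.8 242.6  63.8] F [-1.34  0.02  3.26] w 0.013160798190933376
tool shift mm [-1.4  5.8 -0.3] tilt rotvec tool [0.0022 0.     0.0029] j [ 0.65  0.56 -0.16 -0.   -0.85  0.59]
```

Contact at 3.3 N, so the plug is sliding. Continuing.

Emit:
play_rows(
  series=[
    [0,0.003,0,0,0,0,0],
    [0,0.002,0,0,0,0,0],
  ],
)

```text
clock: 3.5
position: [586.8, 242.5, 59.0]
ee_rot: [0.411, -0.577, 0.577, -0.408]
contact_force: [-1.9, -0.8, 4.3]
gripper_width: 0.2
```

Emit:
play_rows(
  series=[
    [0,0.002,0,0,0,0,0],
  ],
)

```text
clock: 3.6
position: [586.9, 242.6, 57.7]
ee_rot: [0.411, -0.576, 0.577, -0.408]
contact_force: [-3.8, -0.3, 8.2]
gripper_width: 0.1
```

Force is 8 N at z 57.7, past the closed height of 59, so the blue plug is in. Retreating straight up.

Emit:
play_rows(
  series=[
    [0,-0.01,0,0,0,0,0],
    [0,-0.03,0,0,0,0,0],
    [0,-0.045,0,0,0,0,0],
    [0,-0.045,0,0,0,0,0],
    [0,-0.045,0,0,0,0,0],
  ],
)

```text
clock: 4.1
position: [584.2, 241.2, 230.8]
ee_rot: [-0.416, 0.577, -0.576, 0.402]
contact_force: [0.6, 0.8, 0.4]
gripper_width: 0.3
```

```bash
python3 d.py 595 -258 230; python3 - <<'E'
from h import *
a=[]
for n,(u,v) in(("top",(189,165)),("side",(273,175))):
    d=cam(n); c=d["color"][v-50:v+50,u-50:u+50,::-1]; a.append(cv2.resize(c,(390,390),interpolation=cv2.INTER_CUBIC))
cv2.imwrite("pics/b2.png",np.hstack(a))
E
```

```text
t 4.1 pos [584.2 241.2 230.8] F [0.58 0.78 0.37] w 0.2712890902400846
tool shift mm [467.5   6.  175.5] tilt rotvec tool [ 0.0127 -0.      0.0159] j [ 0.65  0.41  0.04 -0.   -1.23  0.59]
```

View pics/b2.png

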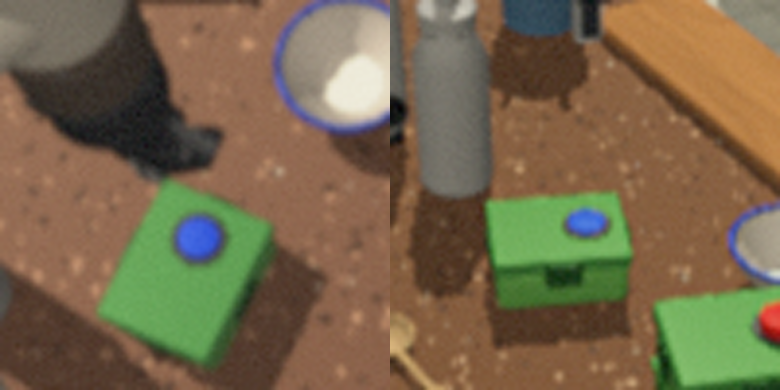

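Blue now sits nearly flush at (587,223) in the side crop, and its stack hasn't moved. Now to white, at z≈230, well above red's top at 160.

Emit:
play_rows(
  series=[
    [0.043,0,0.016,0.012,0,0.016,0],
    [0.043,0,0.016,0,0,0,0],
    [0.043,0,0.016,0,0,0,0],
    [0.043,0,0.016,0,0,0,0],
    [0.043,0,0.016,0,0,0,0],
  ],
)

```text
clock: 4.7
position: [594.5, 13.4, 239.2]
ee_rot: [0.402, -0.574, 0.575, -0.422]
contact_force: [1.1, 0.1, 0.3]
gripper_width: -0.2
```

```bash
python3 d.py 595 -258 230
```

```text
t 4.7 pos [594.5  13.4 239.2] F [1.09 0.1  0.27] w -0.21108680168163507
tool shift mm [257.1   5.3  87.1] tilt rotvec tool [-0.0184 -0.     -0.0215] j [ 0.29  0.32 -0.07 -0.01 -1.15  0.96]
```

Emit:
play_rows(
  series=[
    [0.044,0.002,0.015,-0.018,0,-0.021,0],
    [0.044,0.002,0.015,0,0,0,0],
    [0.044,0,0.015,0,0,0,0],
    [0.044,0,0.015,0,0,0,0],
    [0.044,0,0.015,0,0,0,0],
    [0.01,0,0.004,0,0,0,0],
    [0,0,0,0,0,0,0],
  ],
)

```text
clock: 5.4
position: [593.8, -244.7, 235.0]
ee_rot: [0.409, -0.575, 0.576, -0.412]
contact_force: [0.2, 0.3, 0.2]
gripper_width: 0.2
```

```bash
python3 d.py 595 -258 150
```

```text
t 5.4 pos [ 593.8 -244.7  235. ] F [0.25 0.34 0.18] w 0.16038227195351654
tool shift mm [12.3 85.   5.2] tilt rotvec tool [-0.0037  0.     -0.0021] j [-0.14  0.41  0.06 -0.   -1.21  1.38]
```

Emit:
play_rows(
  series=[
    [0.012,0.015,0.005,-0.003,0,-0.002,0],
    [0,0.03,0,0,0,0,0],
    [0,0.025,0,0,0,0,0],
    [0,0.005,0,0,0,0,0],
  ],
)

```text
clock: 5.8
position: [595.9, -255.1, 157.0]
ee_rot: [0.411, -0.574, 0.576, -0.413]
contact_force: [-0.8, -0.7, -0.2]
gripper_width: -0.0
```

```bash
python3 d.py 594 -258 128; python3 - <<'E'
from h import *
a=[]
p=read_state()["position"]
for i,(n,(u,v)) in enumerate((("top",(365,165)),("side",(379,260)))):
    d=cam(n); c=d["color"][v-50:v+50,u-50:u+50,::-1]; a.append(cv2.resize(c,(390,390),interpolation=cv2.INTER_CUBIC))
    for P in (p,[594,-258,112]): print(n,((proj(d,P)[0]-(u-50,v-50))*3.9+(390*i,0)).round())
cv2.imwrite("pics/w1.png",np.hstack(a))
E
```

```text
t 5.8 pos [ 595.9 -255.1  157. ] F [-0.77 -0.67 -0.23] w -0.012298676269123045
tool shift mm [ 3.4 29.  -0.9] tilt rotvec tool [-0.0032 -0.     -0.0015] j [-0.16  0.48 -0.04 -0.   -1.05  1.4 ]
top [205. 191.]
top [198. 214.]
side [596. 179.]
side [584. 231.]
```

View pics/w1.png

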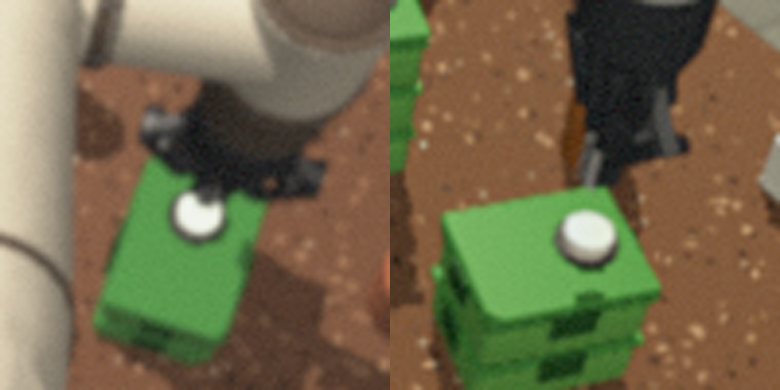

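The white plug is at (199,214) in the top crop and (588,233) in the side crop. My target projects within 4 px of both, and the tip at (593,183) matches the TCP. Descending.

Emit:
play_rows(
  series=[
    [0.003,0.01,0,-0.003,0,-0.001,0],
    [0,0.01,0,0,0,0,0],
    [0,0.004,0,0,0,0,0],
  ],
)

```text
clock: 6.2
position: [598.9, -258.2, 137.7]
ee_rot: [0.41, -0.571, 0.577, -0.415]
contact_force: [0.3, -0.5, -0.1]
gripper_width: 0.3
```

```bash
python3 d.py 595 -258 104
```

```text
t 6.2 pos [ 598.9 -258.2  137.7] F [ 0.26 -0.45 -0.07] w 0.30316304323504295
tool shift mm [ 1.1 33.6 -4.2] tilt rotvec tool [-0.011   0.     -0.0002] j [-0.16  0.5  -0.06  0.   -1.01  1.4 ]
```

Emit:
play_rows(
  series=[
    [0.001,0.01,-0.004,-0.011,0,0,0],
    [0,0.009,0,0,0,0,0],
  ],
)

```text
clock: 6.4
position: [595.4, -258.0, 118.7]
ee_rot: [0.412, -0.574, 0.575, -0.413]
contact_force: [-0.7, 1.1, -0.1]
gripper_width: 0.1
```

```bash
python3 d.py 595 -258 104
```

```text
t 6.4 pos [ 595.4 -258.   118.7] F [-0.75  1.1  -0.08] w 0.057270227661174594
tool shift mm [ 0.1 14.7 -0.4] tilt rotvec tool [-0.0019 -0.     -0.0004] j [-0.16  0.52 -0.08 -0.   -0.98  1.41]
```

Emit:
play_rows(
  series=[
    [0,0.003,0,0,0,0,0],
    [0,0.003,0,0,0,0,0],
    [0,0.002,0,0,0,0,0],
  ],
)

```text
clock: 6.7
position: [594.9, -258.0, 109.5]
ee_rot: [0.413, -0.574, 0.574, -0.413]
contact_force: [-0.9, 0.8, 3.7]
gripper_width: 0.1
```

Emit:
play_rows(
  series=[
    [0,0.002,0,0,0,0,0],
    [0,0.002,0,0,0,0,0],
  ],
)

```text
clock: 6.9
position: [594.9, -258.0, 106.3]
ee_rot: [0.413, -0.574, 0.574, -0.413]
contact_force: [-2.1, 1.2, 3.2]
gripper_width: 0.2
```

Emit:
play_rows(
  series=[
    [0,0.002,0,0,0,0,0],
    [0,0.002,0,0,0,0,0],
  ],
)

```text
clock: 7.1
position: [594.9, -258.0, 103.5]
ee_rot: [0.413, -0.574, 0.574, -0.413]
contact_force: [-2.9, 2.8, 7.9]
gripper_width: 0.2
```

White is in, at 7.9 N and z 103.5 against 105 closed. Retreating up.

Emit:
play_rows(
  series=[
    [0,-0.01,0,0,0,0,0],
    [0,-0.03,0,0,0,0,0],
    [0,-0.04,0,0,0,0,0],
    [0,-0.04,0,0,0,0,0],
    [0,-0.015,0,0,0,0,0],
  ],
)

```text
clock: 7.6
position: [594.1, -258.1, 240.0]
ee_rot: [-0.414, 0.575, -0.573, 0.412]
contact_force: [1.0, 0.3, 0.2]
gripper_width: -0.0
```

```bash
python3 d.py 581 -33 230; python3 - <<'E'
from h import *
a=[]
for n,(u,v) in(("top",(365,165)),("side",(379,260))):
    d=cam(n); c=d["color"][v-50:v+50,u-50:u+50,::-1]; a.append(cv2.resize(c,(390,390),interpolation=cv2.INTER_CUBIC))
cv2.imwrite("pics/w2.png",np.hstack(a))
E
```

```text
t 7.6 pos [ 594.1 -258.1  240. ] F [1.03 0.34 0.18] w -0.030392761105047846
tool shift mm [-209.2   10.1  -84.2] tilt rotvec tool [ 0.0041 -0.      0.0009] j [-0.16  0.42  0.09  0.   -1.24  1.41]
```

View pics/w2.png

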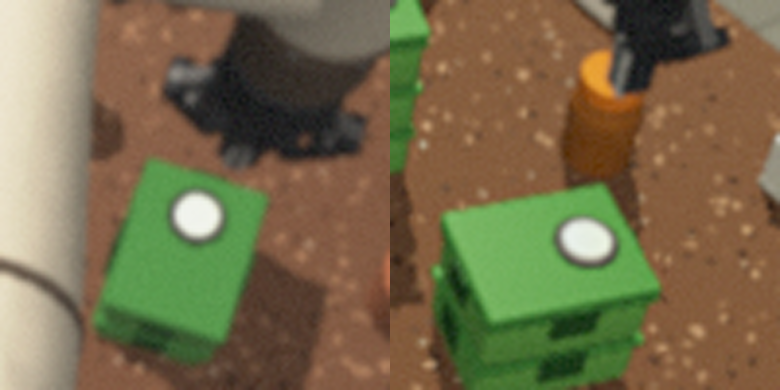

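White is nearly flush at (588,242) in the side crop, and its stack hasn't moved. On to red.

Emit:
play_rows(
  series=[
    [-0.04,0,-0.016,0.004,0,0,0],
    [-0.04,0,-0.016,0,0,0,0],
    [-0.04,0,-0.016,0,0,0,0],
    [-0.04,0,-0.016,0,0,0,0],
    [-0.02,0,-0.008,0,0,0,0],
    [0,0,0,0,0,0,0],
  ],
)

```text
clock: 8.3
position: [580.1, -58.7, 230.3]
ee_rot: [-0.413, 0.578, -0.573, 0.408]
contact_force: [-0.1, 0.3, -0.7]
gripper_width: -0.1
```

```bash
python3 d.py 581 -33 200
```

```text
t 8.3 pos [580.1 -58.7 230.3] F [-0.1   0.31 -0.65] w -0.08881107391066331
tool shift mm [-24.7  30.3  -7.2] tilt rotvec tool [0.0112 0.     0.0014] j [ 0.17  0.32 -0.09 -0.   -1.17  1.07]
```

Emit:
play_rows(
  series=[
    [-0.024,0.01,-0.007,0.011,0,0.001,0],
    [0,0.015,0,0,0,0,0],
    [0,0,0,0,0,0,0],
  ],
)

```text
clock: 8.6
position: [580.0, -33.7, 201.7]
ee_rot: [-0.412, 0.576, -0.575, 0.409]
contact_force: [-0.3, -0.8, -0.5]
gripper_width: 0.5
```

```bash
python3 d.py 581 -33 175; python3 - <<'E'
from h import *
a=[]
p=read_state()["position"]
for i,(n,(u,v)) in enumerate((("top",(285,165)),("side",(323,200)))):
    d=cam(n); c=d["color"][v-50:v+50,u-50:u+50,::-1]; a.append(cv2.resize(c,(390,390),interpolation=cv2.INTER_CUBIC))
    for P in (p,[581,-33,158]): print(n,((proj(d,P)[0]-(u-50,v-50))*3.9+(390*i,0)).round())
cv2.imwrite("pics/r1.png",np.hstack(a))
E
```

```text
t 8.6 pos [580.  -33.7 201.7] F [-0.33 -0.78 -0.49] w 0.5144709354045485
tool shift mm [-1.  26.7  0.8] tilt rotvec tool [0.0037 0.     0.002 ] j [ 0.22  0.33 -0.14 -0.   -1.1   1.02]
top [199. 190.]
top [197. 209.]
side [589. 172.]
side [584. 219.]
```

View pics/r1.png

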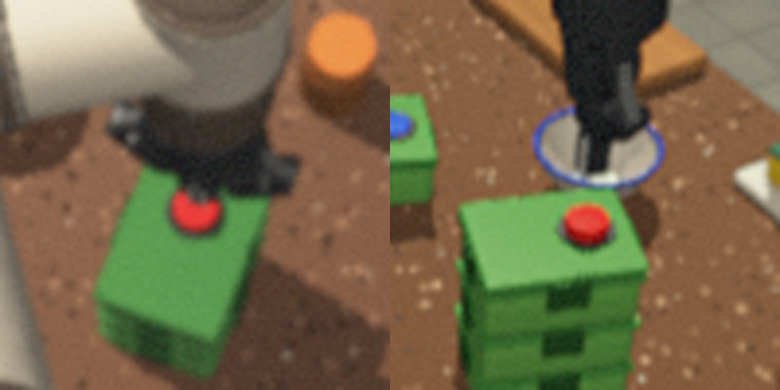

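The red plug top is at (196,210) in the top crop and (587,222) in the side crop, within 4 px of the projected target. Descending.

Emit:
play_rows(
  series=[
    [-0.001,0.01,0,0.004,0,0.002,0],
    [0,0.01,0,0,0,0,0],
    [0,0.006,0,0,0,0,0],
  ],
)

```text
clock: 9.0
position: [583.4, -34.8, 178.2]
ee_rot: [0.407, -0.574, 0.578, -0.413]
contact_force: [0.1, -0.1, 0.5]
gripper_width: 0.2
```

```bash
python3 d.py 581 -33 150
```

```text
t 9.0 pos [583.4 -34.8 178.2] F [ 0.15 -0.08  0.52] w 0.2365525177334045
tool shift mm [-0.8 28.2 -3.1] tilt rotvec tool [-0.0087 -0.     -0.0032] j [ 0.22  0.35 -0.18  0.   -1.03  1.02]
```

Emit:
play_rows(
  series=[
    [-0.001,0.008,-0.003,-0.009,0,-0.003,0],
    [0,0.003,0,0,0,0,0],
    [0,0.003,0,0,0,0,0],
  ],
)

```text
clock: 9.3
position: [580.3, -33.3, 161.9]
ee_rot: [-0.41, 0.577, -0.576, 0.409]
contact_force: [-0.9, -0.1, -0.1]
gripper_width: 0.1
```

Emit:
play_rows(
  series=[
    [0,0.003,0,0,0,0,0],
    [0,0.003,0,0,0,0,0],
  ],
)

```text
clock: 9.5
position: [580.4, -33.3, 155.9]
ee_rot: [-0.411, 0.577, -0.576, 0.409]
contact_force: [-1.4, -0.3, 2.5]
gripper_width: 0.0
```

Emit:
play_rows(
  series=[
    [0,0.002,0,0,0,0,0],
    [0,0.002,0,0,0,0,0],
    [0,0.001,0,0,0,0,0],
  ],
)

```text
clock: 9.8
position: [580.4, -33.3, 151.8]
ee_rot: [-0.411, 0.576, -0.576, 0.409]
contact_force: [-2.3, 0.5, 2.8]
gripper_width: 0.1
```

Emit:
play_rows(
  series=[
    [0,0.002,0,0,0,0,0],
  ],
)

```text
clock: 9.9
position: [580.4, -33.3, 150.3]
ee_rot: [-0.41, 0.576, -0.576, 0.409]
contact_force: [-2.9, 0.6, 6.1]
gripper_width: 0.2
```

Emit:
play_rows(
  series=[
    [0,0.001,0,0,0,0,0],
  ],
)

```text
clock: 10.0
position: [580.4, -33.3, 150.0]
ee_rot: [0.411, -0.576, 0.576, -0.41]
contact_force: [-2.7, 0.0, 7.1]
gripper_width: -0.2
```

Emit:
play_rows(
  series=[
    [0,-0.01,0,0,0,0,0],
    [0,-0.03,0,0,0,0,0],
    [0,-0.04,0,0,0,0,0],
    [0,-0.03,0,0,0,0,0],
    [0,0,0,0,0,0,0],
    [0,0,0,0,0,0,0],
  ],
)

```text
clock: 10.6
position: [581.2, -33.1, 263.7]
ee_rot: [-0.41, 0.576, -0.576, 0.41]
contact_force: [-0.1, -0.4, -0.9]
gripper_width: -0.0
```

```bash
python3 d.py 581 -33 200; python3 - <<'E'
from h import *
d=cam("side"); cv2.imwrite("pics/end.png",cv2.resize(d["color"][130:340,200:480,::-1],(784,588),interpolation=cv2.INTER_CUBIC))
E
```

```text
t 10.6 pos [581.2 -33.1 263.7] F [-0.15 -0.45 -0.94] w -0.018635374558733837
tool shift mm [ 0.  63.7 -0.2] tilt rotvec tool [ 0.0002  0.     -0.0001] j [ 0.22  0.29 -0.05 -0.   -1.23  1.02]
```

View pics/end.png

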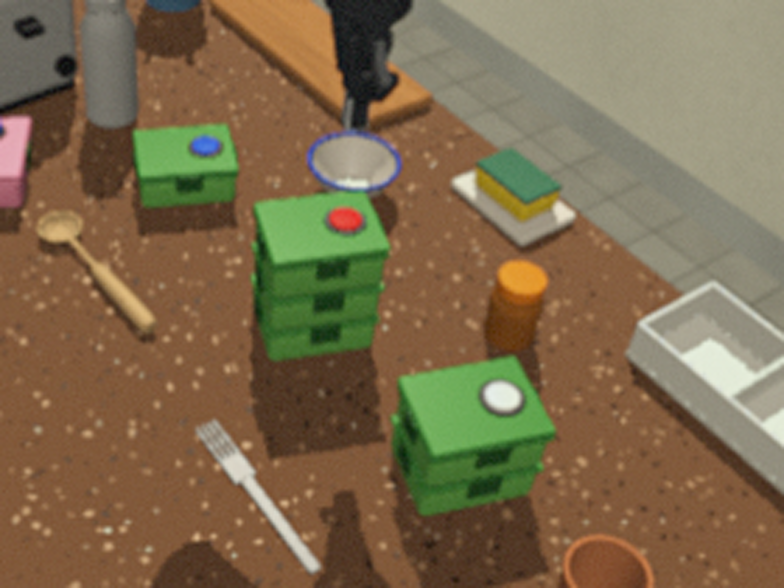

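All three plugs are nearly flush: blue at (206,146), red at (346,220), white at (502,397). The stacks are in place and the hand is clear above. Handing in.

```bash
python3 -c "
from h import *;print(job_done())"
```

```text
the job is handed in; nothing more can be done
None
```

I pressed the three vent plugs in with the shut fingertips in the order blue, white, red, and handed the job in at about 10.6 s. `job_done` gives no verdict, so success is judged from my own checks.

| Plug | Peak reading taken, vertical force (N) | Fingertip height (mm) | Closed height (mm) |
|---|---|---|---|
| Blue | 8.2 | 57.7 | 59 |
| White | 7.9 | 103.5 | 105 |
| Red | 7.1 | 150.0 | 151 |

- **Plugs:** each one went slightly past its closed height and pushed back with more than 5 N, so it had reached the grommet. The final side picture shows all three almost flush.
- **Stacks and bystanders:** the stacks stand upright with no visible shift. The fork, spoon, bowl, bottle, jar and the part of the cup in view look undisturbed. I judged this by eye and did not measure it.
- **Hand:** it finished about 110 mm above the red stack, touching nothing, with force readings back to noise level.
- **Disagreements:** the two cameras differed by up to about 7 mm on plug position, which I settled with a close-up before each press. The arm also drifted a few millimetres while idle, so I corrected it as it moved.

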